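Push a scrap tube under the sprung flap of the scrap box

TASK

Scrap the black rubber tube that lies on the deck of the scrap box: press the long orange paddle down with one fingertip to hold the sprung flap open and, keeping it down, push the tube along the deck under the flap with the other fingertip until it drops into the box; then let go so that the flap springs fully shut. Do not pick the tube up, and leave the other things on the bench where they are.

Things in the scene. Friction and masses are not known exactly. Their poses are not given: they have to be found in the camera images.
- scrap_box: Grey scrap box with a clear hood, fixed to the bench, 245 x 150 mm on plan, 121 mm high. Origin on the bench (z = 0) under the middle of the mouth; x points from the deck into the box (the way to push), y to the paddle's side, z up. All x, y, z below are in this frame, mm. The bin inside: x 4 to 90, y -32 to 32, floor z 10; a tube drops into it off the deck's end.
- mouth (a point): Deck top at the middle of the mouth (x 0, y 0, z 70). The mouth is 36 wide, 42 high above the deck, in a wall from x 0 to 4. The deck runs from x -142 to its end at x 4, top z 70, its rails 7 high, lane between them y -16 to 16. The flap hangs before the mouth, front face at x -8: a pushing finger stays short of x -9; by then the tube's centre is past the deck's end and it tips in.
- hinge_rod (a point): Middle of the flap's hinge rod (x -72, y 45, z 88). The rod runs along x between lane and paddle, with brackets 16 wide up to z 96 at x -146 and x 0. Two fingers pointing down pass on either side of it.
- flap (a joint): Angle of the orange flap and paddle, one rigid see-saw on the rod. 0 = shut, held by a spring, flap edge 9 mm above the deck; stop at 0.70 rad. Pressing the paddle down raises the flap; the tube fits under it from about 0.47 rad, and 0.5 to 0.65 is a good opening. It springs shut when let go. Pushing the tube against the shut flap does not open it.
- paddle (a point): Middle of the paddle's top: orange plate with a black strip, x -144 to -16, 30 wide. Shut, it leans up outward 0.55 rad, this point at y 75, z 98, outer edge z 106. At 0.55 rad it is level, top z 81 (11 above the deck), y 61 to 91: a tip pressed to z 81 gives 0.55 rad and can slide along x. About 3 N at first, 5 N open. Its middle is then 76 mm across from the lane's: two tips 76 apart reach both.
- tube_center (a point): Centre of the black rubber tube on the deck, 27 mm in diameter and 59 mm long, 16 g, lying along the lane (its own y axis is its long axis, either way round). Its end is pushed. Lying on the deck its centre is at z = 84 mm; it starts with its centre 48 to 75 mm in front of the mouth (negative x in the box's frame).
- other_tube: A like black rubber tube lying on the bench beside the box (27 x 59 mm); leave it alone.
- plug_gauge: Steel plug gauge, 22 x 97 mm, on the bench beside the box; leave it alone.
- tape_measure: Black tape measure, 58 x 71 x 32 mm, on the bench on the paddle's side; leave it alone.
There are look-alikes about, which are no part of the job. Leave any blue, pink or turquoise look-alike of the part that bears tube_center alone.

How it is judged:
By the outcome, as a careful person would: the job done as asked, in the order asked, and still so for the second after the job is handed in, with the robot touching nothing.
It also fails if it takes over 35 s, if anything falls off the work surface, if the arm or the gripper's body presses on something with over 40 N, if the wrist force passes 120 N, or if a joint passes its speed limit or range.

ROBOT

A 7-joint arm with a two-finger parallel gripper is mounted at the origin on a cart in front of the work surface, level with it; the furniture and walls round the work are solid. World frame = base frame: x ahead of the robot, y to its left, z up, the work surface at z = 0. Lengths are in m, angles in rad, forces in N, time in s.
With the tool pointing down it reaches from about 0.4 to 0.85 m from the base axis. Payload 10.4 kg.
Tool frame: the origin (TCP) lies midway between the tips of the shut fingers; the grasp point (between the pads) lies 19 mm behind it; z points along the fingers, y is the line along which they close (so a half turn about z gives the same grasp; the last joint's range is limited). The gripper opens to 87 mm and grips with 3 to 60 N. Pads are 19 mm wide; open, the fingers measure 117 mm over their backs; the gripper's body (75 mm by 190 mm) begins 51 mm behind the grasp point.
Start: joints at [1.299, 0.332, -0.065, 1.46, 0.022, 1.35, -0.088], TCP at [0.154, -0.606, 0.223] pointing down, gripper open.
Joint ranges: [-2.6, 2.6], [-0.5, 2.12], [-1.47, 1.34], [0.16, 2.42], [-1.27, 4.41], [0.06, 2.06], [-2.6, 2.6]. Speed limits (rad/s): [2.22, 2.22, 2.79, 2.79, 3.14, 3.14, 3.14].

INTERFACE

Orientations are given as a unit quaternion [x, y, z, w].
In Python, from bench import r gives the robot as it stands.
- The arm moves only by the tool arm_command, never from a script. Its argument "moves" is one flat list of numbers, 4 for each row, row after row: the shift along the tool's x, y, z in cm, then the turn about the tool's z in degrees. A call has 1 to 12 rows; each row shifts and turns the commanded pose from where the row before left it, along the tool's axes as they then stand; what a row does not reach is not made up. A row lasts 1/12 s, in which the tool goes at most 41.7 mm and 7.16 degrees, less where a joint would pass 70% of its speed; a pose out of reach is approached as far as the arm can. A call with a gripper value outside its range is refused whole. "fingers" is the opening in per cent of the stroke, from 0 (shut) to 100 (fully open), set as the call begins (left out, the last holds). The fingers move at their own pace and stop on an object; "squeeze" is the grip in N (left out, the last holds). Time passes only in rows, so rows that do not move let the fingers close. It gives the time, the measured TCP pose, the force, the opening and the grip force at its end, in the units of the state.
- r.read_state(): the state, without advancing time (a new reading comes with each control period).
- r.camera(name): name is "side" or "top"; returns the picture (384x512x3 uint8, red, green, blue); there is no depth.
- r.camera_info(name): a dict with "fx", "fy", "cx", "cy" (pixels), "k1" (the pictures are not rectified: a ray, as slopes to the right and down, at radius r is drawn at 1 + k1 r^2 times it, then the intrinsics apply), "origin" and "attitude" of the camera in the world. Camera axes: x right, y up, looking along -z (the intrinsics and any distortion apply to the point x, -y, -z); pixel columns grow to the right and rows downward; lengths in m; the calibration is good to about 2 mm. A picture is of the moment at which its call begins. camera_info takes no time and is no camera call.
- r.close_job(): hands the job in; it is judged then, once.
The state is a dict: "time": time; "joint_positions": joint angles; "joint_vel": joint speeds; "joint_torque": joint torques, N m; "ee_pos": TCP position; "eef_rot": TCP orientation; "ft_force": force on the tool from outside, world axes, zero at the start; "torque": the same for the moment, N m; "width": finger opening in m; "grip_force": force on a finger pad.
Only numpy, scipy, OpenCV 4.12 (cv2) and the standard library are available. Lean on these libraries where they do the work, as an engineer would, in place of code of your own. Each camera call takes 0.05 s, during which the arm holds its last target. There are 200 camera calls.

## Working session

There is one attempt and no reset: what is moved stays moved. The work goes in short steps, Python scripts to look and compute and a tool call to move; the robot and the scene stay as the last step left them, time stands still between calls to the robot, and variables do not carry over. Pictures are saved under pics/ and viewed, at most 10 in all, crops included, and the job is handed in when it is done.

Besides the shell and the picture viewer there is one more tool, called by a JSON object that holds its "fn" and its "kwargs", one argument or row to a line. arm_command: Moves the arm, as the interface text tells. Its arguments: {"type":"object","properties":{"moves":{"type":"array"},"fingers":{"type":"number"},"squeeze":{"type":"number"}},"required":["moves"]}

```bash
mkdir -p pics; ls; python3 - <<'E'
from bench import r
import cv2
for n in("side","top"):
    cv2.imwrite(f"pics/{n}0.png",cv2.resize(r.camera(n)[:,:,::-1],(800,600),interpolation=cv2.INTER_CUBIC)); print(r.camera_info(n))
print(r.read_state())
E
```

```text
pics
{'fx': 387.9125307211754, 'fy': 387.9125307211754, 'cx': 246.17320073249476, 'cy': 191.49917785733786, 'k1': -0.11698066919648384, 'origin': array([ 0.10099568, -0.96975077,  0.45438485]), 'attitude': array([ 0.55507131, -0.13282314, -0.18662271,  0.79964105])}
{'fx': 437.84927620345866, 'fy': 437.84927620345866, 'cx': 250.53039004105545, 'cy': 188.0283849072224, 'k1': -0.0709032333127148, 'origin': array([ 0.37267283, -0.08890621,  1.11711319]), 'attitude': array([-0.05813602,  0.05683096,  0.70954051, -0.69995907])}
{'time': 0.1, 'joint_positions': array([ 1.29934537,  0.33279469, -0.06469093,  1.46084987,  0.02160333,
        1.34990426, -0.08849295]), 'joint_vel': array([-0.00044614, -0.00177091,  0.00070604, -0.00166533,  0.00024553,
       -0.00094958, -0.00226233]), 'joint_torque': array([ 2.66825773e-03, -6.24542713e+01,  2.54630169e-02, -3.90708590e+01,
       -6.13901904e-02,  3.66866577e-02,  6.79111099e-05]), 'ee_pos': array([ 0.15383678, -0.60541578,  0.22184577]), 'eef_rot': array([ 9.92267801e-01,  1.24113715e-01, -1.09619542e-04, -6.20750261e-04]), 'ft_force': array([ 0.06869091,  0.1543618 , -0.2405727 ]), 'torque': array([-0.01871975, -0.01528812, -0.00995757]), 'grip_force': 0.0, 'width': 0.0870459081826271}
```

View pics/top0.png

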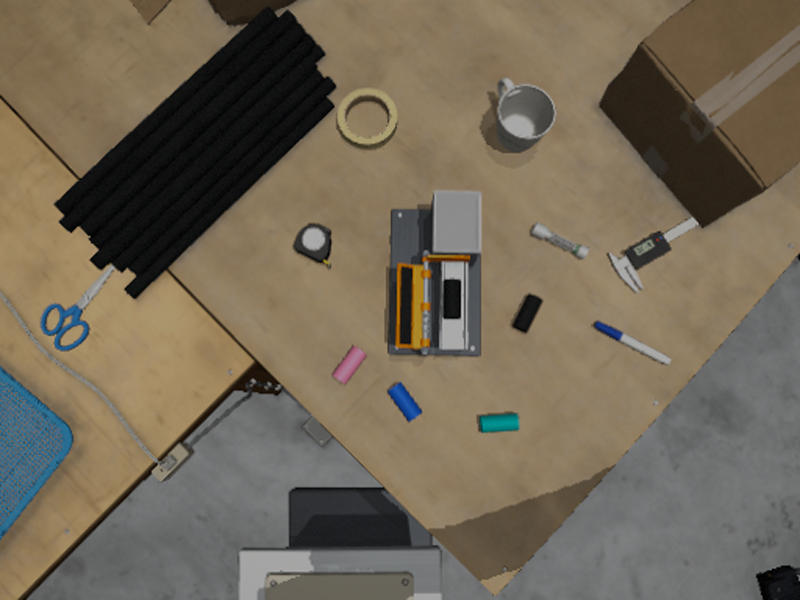

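View pics/side0.png

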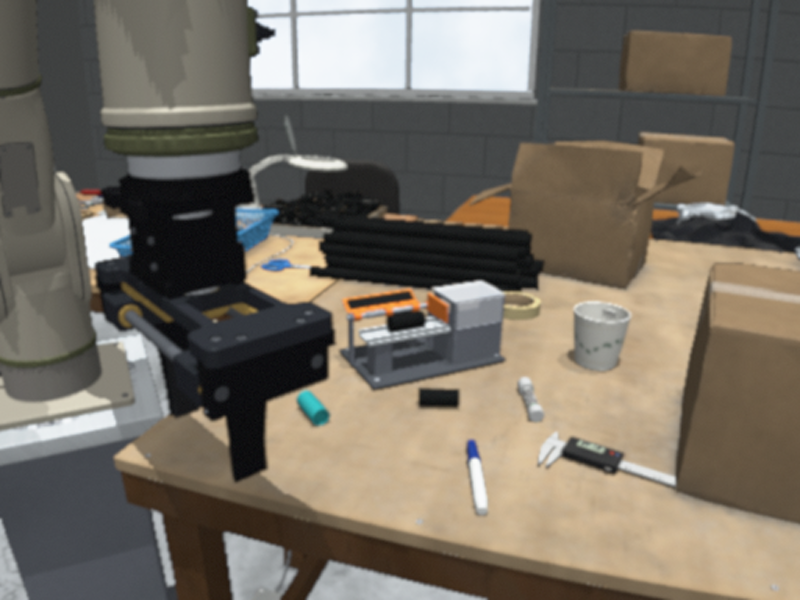

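The top picture (800x600) shows these candidates:
- Black tube on the deck at (453,298), between the white rails.
- Other black tube on the bench at (527,313).
- Pink look-alike at (349,365).
- Blue look-alike at (405,401).
- Turquoise look-alike at (498,422).

By the description I choose the one on the deck, (453,298). The side picture shows it on the deck at (405,320), left of the orange flap. I'll check it in a close crop.

```bash
cat > h.py <<'E'
from bench import r
import numpy as np, cv2
from scipy.spatial.transform import Rotation as R
def ray(n,px):
    c=r.camera_info(n);K=np.array([[c['fx'],0,c['cx']],[0,c['fy'],c['cy']],[0,0,1]])
    p=cv2.undistortPoints(np.array(px,float).reshape(-1,1,2),K,np.array([c['k1'],0,0,0.]))[:,0]
    d=np.c_[p[:,0],-p[:,1],-np.ones(len(p))]
    return c['origin'],R.from_quat(c['attitude']).apply(d)
def plane(n,px,z):
    o,d=ray(n,px); return o+d*((z-o[2])/d[:,2])[:,None]
E
python3 - <<'E'
from h import *
im=r.camera("top"); np.save("top.npy",im)
x0,y0=240,115
c=im[y0:y0+120,x0:x0+80]
cv2.imwrite("pics/crop.png",cv2.resize(c[:,:,::-1],None,fx=5,fy=5,interpolation=cv2.INTER_CUBIC))
hsv=cv2.cvtColor(im,cv2.COLOR_RGB2HSV)
m=((hsv[:,:,2]<50)).astype(np.uint8); m[:, :276]=0;m[:,304:]=0;m[:170]=0;m[212:]=0
cs,_=cv2.findContours(m,0,1)
for k in cs:
    if cv2.contourArea(k)>40:
        rc=cv2.minAreaRect(k); print(rc); print(plane("top",cv2.boxPoints(rc),.090), plane("top",[rc[0]],.090))
mo=((hsv[:,:,0]>8)&(hsv[:,:,0]<22)&(hsv[:,:,1]>190)&(hsv[:,:,2]>120)).astype(np.uint8)
cs,_=cv2.findContours(mo,0,1)
for k in cs:
    if cv2.contourArea(k)>15: print('or',cv2.minAreaRect(k),cv2.boundingRect(k))
E
```

```text
((289.0, 191.0), (24.0, 10.0), 90.0)
[[ 0.56207674 -0.16827532  0.09      ]
 [ 0.56175103 -0.19215417  0.09      ]
 [ 0.50405175 -0.19045999  0.09      ]
 [ 0.50438702 -0.16679403  0.09      ]] [[ 0.53293822 -0.17941032  0.09      ]]
((278.5, 190.5), (41.0, 5.0), 90.0)
[[ 0.58424298 -0.14968763  0.09      ]
 [ 0.58408034 -0.16166105  0.09      ]
 [ 0.48548006 -0.15923706  0.09      ]
 [ 0.48564704 -0.14744549  0.09      ]] [[ 0.53448678 -0.15448821  0.09      ]]
or ((263.9990539550781, 195.54345703125), (21.14717674255371, 53.030948638916016), 1.2453643083572388) (253, 169, 23, 54)
or ((290.0, 164.0), (2.0, 20.0), 90.0) (280, 163, 21, 3)
```

View pics/crop.png

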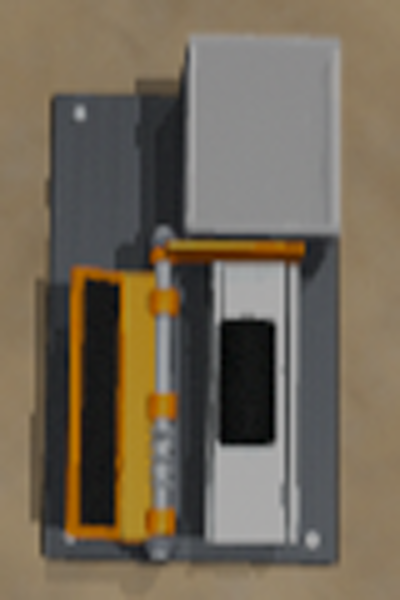

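The crop shows the black tube lying between the white deck rails (crop 247,382), with the orange flap shut ahead of it (235,250). The paddle is on the left (95,400) and the hinge rod at x≈160.

```bash
python3 - <<'E'
from h import *
np.set_printoptions(precision=4,suppress=True)
f=lambda pts,z:plane("top",np.array(pts)/5+[239.6,114.6],z)[:,:2]
print('hood121',f([(188,37),(340,37),(338,232),(186,231)],.121))
print('rod z88',f([(163,230),(159,555)],.090))
print('lane77',f([(214,262),(298,262),(206,543),(298,543)],.077))
print('paddle outer106',f([(72,268),(65,537)],.106))
print('plate z4',f([(55,95),(43,560),(338,560)],.006))
print('flap top',f([(165,247),(303,247)],.112))
print('tube',f([(220,320),(275,320),(273,444),(218,443)],.090))
# side view refinement: flap orange + tube
im=r.camera("side");hsv=cv2.cvtColor(im,cv2.COLOR_RGB2HSV)
cv2.imwrite("pics/sc.png",cv2.resize(im[170:255,210:330,::-1],None,fx=6,fy=6,interpolation=cv2.INTER_CUBIC))
E
```

```text
hood121 [[ 0.6938 -0.1534]
 [ 0.693  -0.2255]
 [ 0.5983 -0.2211]
 [ 0.5997 -0.1502]]
rod z88 [[ 0.6074 -0.1411]
 [ 0.4514 -0.1359]]
lane77 [[ 0.5941 -0.1662]
 [ 0.5936 -0.207 ]
 [ 0.4578 -0.159 ]
 [ 0.4571 -0.2027]]
paddle outer106 [[ 0.586  -0.097 ]
 [ 0.4591 -0.0919]]
plate z4 [[ 0.7001 -0.0902]
 [ 0.4561 -0.0808]
 [ 0.4539 -0.2306]]
flap top [[ 0.5942 -0.1407]
 [ 0.5933 -0.2056]]
tube [[ 0.5631 -0.1673]
 [ 0.5627 -0.1936]
 [ 0.5031 -0.1909]
 [ 0.5039 -0.1649]]
```

View pics/sc.png

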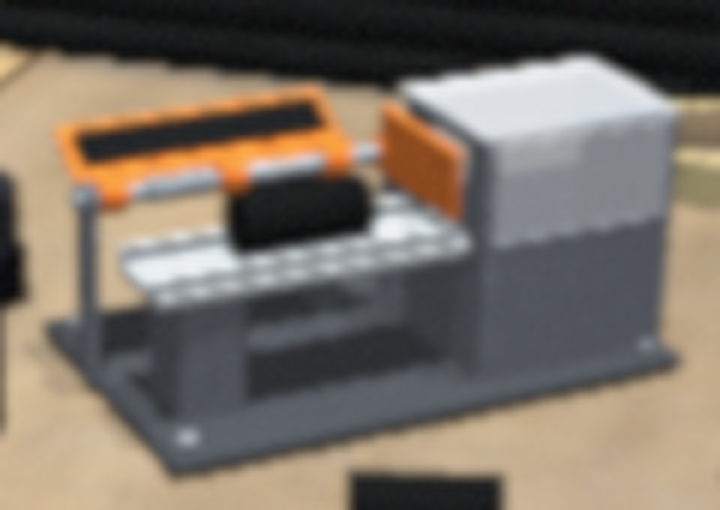

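The side crop confirms the same tube on the white deck, about (300,210) in the crop, with the flap shut at (425,160). Fitted box frame: origin about (0.599, -0.186), yaw -0.038. The hood, rod, lane and paddle all agree to 1–2 mm. The tube is at x≈-66, which is inside the stated 48–75 mm.

The tips need to be 76 mm apart, so with 15 mm fingers the opening is 61 mm (70%). The TCP goes to box (-118, 38), which is world (0.483, -0.143).

{"fn": "arm_command", "kwargs": {
  "moves": [0,0,0,5.5,0,0,0,5.5,0,0,0,5.4,1.3,-2,0,0,1.3,-2,0,0,1.3,-2,0,0,1.3,-2,0,0,1.3,-2,0,0,1.3,-2,0,0,1.3,-2,0,0,1.3,-2,0,0,1.3,-2,0,0],
  "fingers": 70
}}

```text
time: 1.2
ee_pos: [0.2781, -0.4292, 0.2225]
eef_rot: [1.0, -0.019, -0.0, 0.0]
ft_force: [0.8, -0.2, 0.2]
width: 0.0606
grip_force: 0.0
```

{"fn": "arm_command", "kwargs": {
  "moves": [1.3,-2,0,0,1.3,-2,0,0,1.3,-2,0,0,1.3,-2,0,0,1.3,-2,0,0,1.3,-2,0,0,1.3,-2,0,0,1.3,-2,0,0,1.3,-2,0,0,1.3,-2,0,0,0,0,0,0,0,0,0,0]
}}

```text
time: 2.2
ee_pos: [0.4155, -0.2343, 0.2225]
eef_rot: [1.0, -0.017, -0.0, 0.0]
ft_force: [-1.0, -1.2, -0.5]
width: 0.0609
grip_force: 0.0
```

{"fn": "arm_command", "kwargs": {
  "moves": [1.27,-1.88,0,0,1.27,-1.88,0,0,1.27,-1.88,0,0,1.27,-1.88,0,0,1.27,-1.88,0,0,0,0,2,0,0,0,2,0,0,0,2,0,0,0,2,0,0,0,1,0,0,0,0,0,0,0,0,0]
}}

```text
time: 3.2
ee_pos: [0.4818, -0.1443, 0.1328]
eef_rot: [1.0, -0.019, -0.0, -0.0]
ft_force: [0.2, 0.8, 1.0]
width: 0.0613
grip_force: 0.0
```

```bash
python3 - <<'E'
from h import *
s=r.read_state();print(s['ee_pos'],s['eef_rot'],s['width'])
im=r.camera("side")
cv2.imwrite("pics/s2.png",cv2.resize(im[140:260,190:340,::-1],None,fx=5,fy=5,interpolation=cv2.INTER_CUBIC))
E
```

```text
[ 0.48179652 -0.14433752  0.1328276 ] [ 9.99816681e-01 -1.91461522e-02 -1.72579581e-04 -5.60893010e-06] 0.06126281264031545
```

View pics/s2.png

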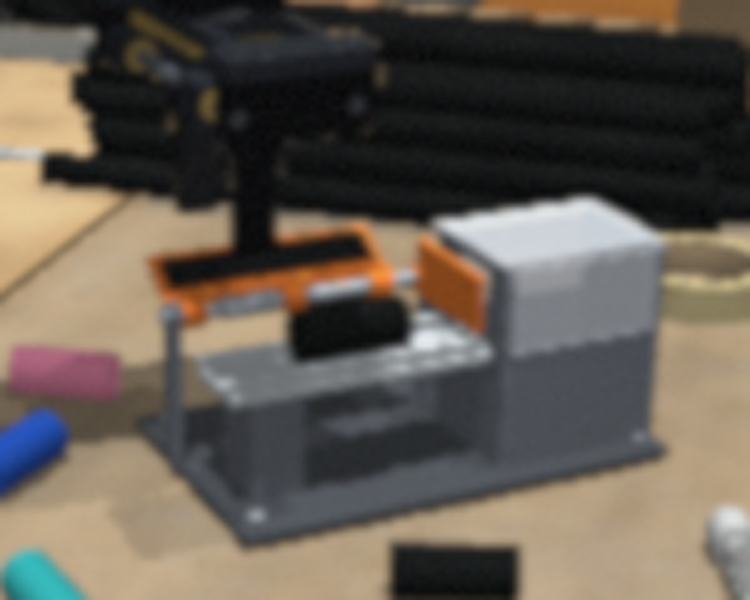

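The near finger, tip at about (255,245), hangs over the deck behind the tube (350,325). The other finger is hidden behind it on the paddle side. By the box frame the TCP is at (-119, 37). Next I press down to z 0.081.

{"fn": "arm_command", "kwargs": {
  "moves": [0,-0.1,1,0,0,0,1,0,0,0,0.7,0,0,0,0.7,0,0,0,0.6,0,0,0,0.6,0,0,0,0.5,0,0,0,0.1,0,0,0,0,0,0,0,0,0]
}}

```text
time: 4.08
ee_pos: [0.482, -0.1433, 0.0807]
eef_rot: [1.0, -0.019, 0.0, 0.0]
ft_force: [-1.7, -1.1, 5.8]
width: 0.0609
grip_force: 2.9
```

```bash
python3 - <<'E'
from h import *
im=r.camera("side");t=r.camera("top")
a=cv2.resize(im[150:250,210:330],None,fx=5,fy=5,interpolation=cv2.INTER_CUBIC)
cv2.imwrite("pics/s3.png",a[:,:,::-1])
E
```

```text
(no output)
```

View pics/s3.png

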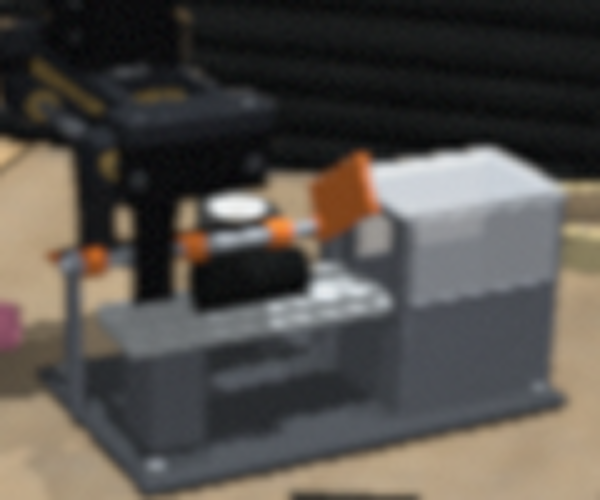

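The paddle is level and the flap is up, at (345,195). The near finger is down in the lane behind the tube (150,250). Now I push along x.

{"fn": "arm_command", "kwargs": {
  "moves": [0.6,0,0,0,0.6,0,0,0,0.6,0,0,0,0.6,0,0,0,0.6,0,0,0,0.6,0,0,0,0.6,0,0,0,0.6,0,0,0,0.6,0,0,0,0.6,0,0,0,0,0,0,0]
}}

```text
time: 5.1
ee_pos: [0.5426, -0.1451, 0.0806]
eef_rot: [1.0, -0.019, 0.0, 0.0]
ft_force: [-0.3, -0.0, 4.9]
width: 0.0609
grip_force: 2.8
```

```bash
python3 - <<'E'
from h import *
im=r.camera("side")
a=cv2.resize(im[150:250,210:330],None,fx=5,fy=5,interpolation=cv2.INTER_CUBIC)
cv2.imwrite("pics/s4.png",a[:,:,::-1])
E
```

```text
(no output)
```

View pics/s4.png

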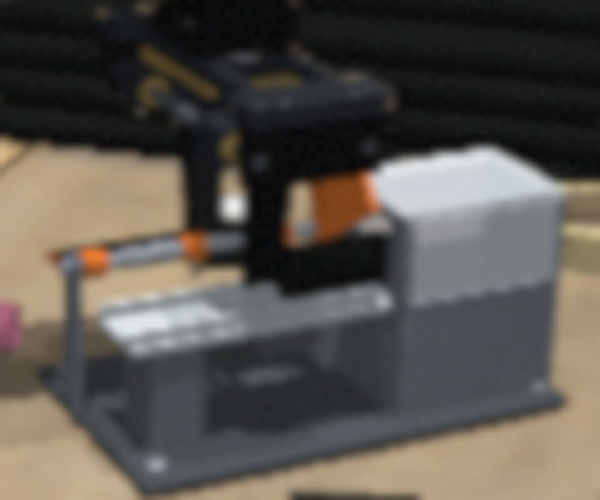

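The tube is now under the flap with its front at the mouth (345,265), and the finger is behind it (265,240). TCP is at box x≈-58. I'll go on and watch the force.

{"fn": "arm_command", "kwargs": {
  "moves": [0.5,0,0,0,0.5,0,0,0,0.5,0,0,0,0.5,0,0,0,0,0,0,0]
}}

```text
time: 5.57
ee_pos: [0.5624, -0.1459, 0.0806]
eef_rot: [1.0, -0.019, -0.0, 0.0]
ft_force: [-1.4, -0.9, 6.2]
width: 0.061
grip_force: 2.8
```

{"fn": "arm_command", "kwargs": {
  "moves": [0.4,0,0,0,0.4,0,0,0,0.4,0,0,0,0.4,0,0,0,0,0,0,0,0,0,0,0,0,0,0,0]
}}

```text
time: 6.15
ee_pos: [0.5781, -0.1464, 0.0808]
eef_rot: [1.0, -0.019, 0.0, 0.0]
ft_force: [-1.7, 0.5, 5.7]
width: 0.0609
grip_force: 2.7
```

```bash
python3 - <<'E'
from h import *
im=r.camera("side")
a=cv2.resize(im[150:250,210:330],None,fx=5,fy=5,interpolation=cv2.INTER_CUBIC)
cv2.imwrite("pics/s5.png",a[:,:,::-1])
E
```

```text
(no output)
```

View pics/s5.png

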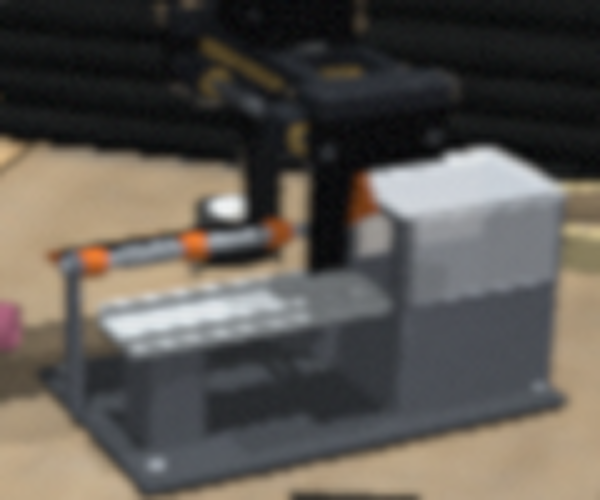

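TCP is at box x≈-22, and no tube is visible on the deck or at the mouth (370,240). I'll push 2 mm more, then slide back with the paddle still down and look before releasing.

{"fn": "arm_command", "kwargs": {
  "moves": [0.2,0,0,0,0,0,0,0,0,0,0,0,-0.8,0,0,0,-0.8,0,0,0,-0.8,0,0,0,-0.8,0,0,0,-0.8,0,0,0,0,0,0,0]
}}

```text
time: 6.95
ee_pos: [0.54, -0.145, 0.0813]
eef_rot: [1.0, -0.019, 0.001, 0.0]
ft_force: [-1.6, 0.8, 3.9]
width: 0.061
grip_force: 2.6
```

```bash
python3 - <<'E'
from h import *
im=r.camera("side")
a=cv2.resize(im[170:240,250:330],None,fx=8,fy=8,interpolation=cv2.INTER_CUBIC)
cv2.imwrite("pics/s6.png",a[:,:,::-1])
E
```

```text
(no output)
```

View pics/s6.png

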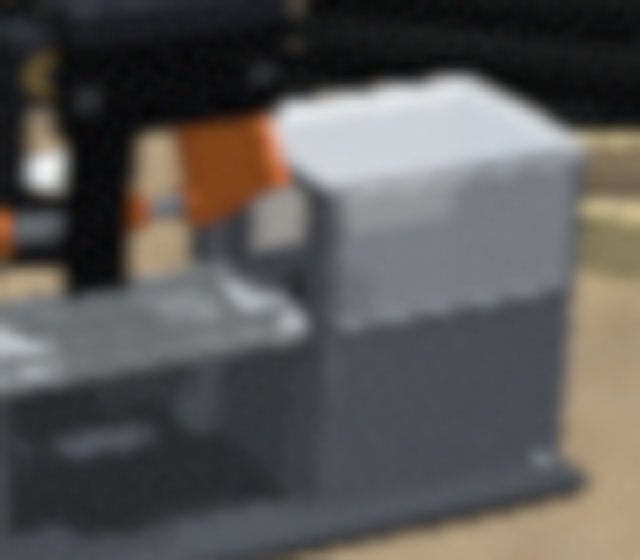

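The mouth is clear at (280,235) and the deck is empty, so the tube has dropped in. Now I release and rise straight up.

{"fn": "arm_command", "kwargs": {
  "moves": [0,0,-0.5,0,0,0,-0.6,0,0,0,-0.7,0,0,0,-1,0,0,0,-2,0,0,0,-2,0,0,0,-2,0,0,0,-2,0,0,0,-2,0,0,0,0,0,0,0,0,0]
}}

```text
time: 7.92
ee_pos: [0.5405, -0.1449, 0.21]
eef_rot: [1.0, -0.019, 0.001, 0.0]
ft_force: [-0.2, 0.3, -0.6]
width: 0.0613
grip_force: 0.0
```

{"fn": "arm_command", "kwargs": {
  "moves": [-0.5,2.5,0,0,-0.5,2.5,0,0,-0.5,2.5,0,0,-0.5,2.5,0,0,-0.5,2.5,0,0,-0.5,2.5,0,0,-0.5,2.5,0,0,-0.5,2.5,0,0,0,0,0,0,0,0,0,0]
}}

```text
time: 8.75
ee_pos: [0.4912, -0.3445, 0.2072]
eef_rot: [1.0, -0.02, -0.001, -0.001]
ft_force: [0.8, 1.0, 0.3]
width: 0.061
grip_force: 0.0
```

```bash
python3 - <<'E'
from h import *
s=r.camera("side")[160:260,200:340];t=r.camera("top")[115:235,220:360]
a=np.vstack([cv2.resize(s,(560,400)),]);b=cv2.resize(t,(233,200))
c=np.zeros((400,800,3),np.uint8);c[:,:560]=a;c[:200,565:798]=b
cv2.imwrite("pics/s7.png",c[:,:,::-1])
E
```

```text
(no output)
```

View pics/s7.png

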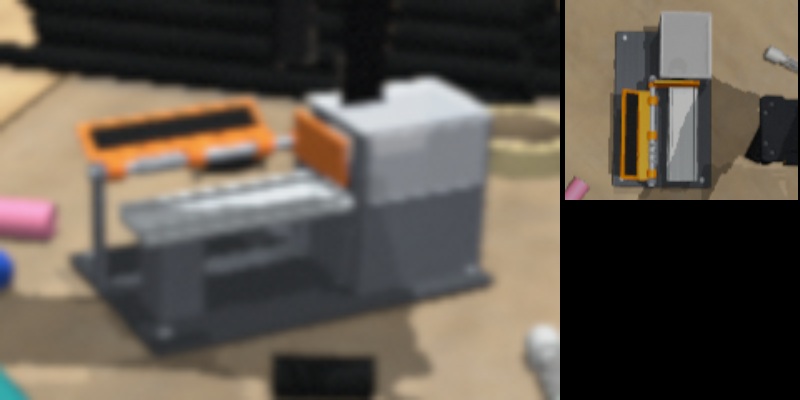

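The deck is empty at (235,205), the flap is shut at (320,150), the paddle is up, and the other things haven't moved. Handing in.

```bash
python3 -c "
from bench import r
print(r.close_job())"
```

```text
the job is handed in; nothing more can be done
None
```

The tube was pushed under the held-open flap and dropped into the scrap box, the flap sprang shut, nothing else on the bench was touched, and the job was handed in at about 9 s.

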